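Restack a bonsai turntable spindle

ROBOT

A 7-joint arm with a two-finger parallel gripper is mounted at the origin on the work surface. World frame = base frame: x ahead of the robot, y to its left, z up, the work surface at z = 0. Lengths are in m, angles in degrees, forces in N, time in s.
With the tool pointing down it reaches from about 0.425 to 0.875 m from the base axis. Payload 4.7 kg.
Tool frame: the origin (TCP) lies between the finger pads; the fingertips stand 8 mm ahead of it and the grasp point (between the pads) lies 11 mm behind it; z points along the fingers, y is the line along which they close (so a half turn about z gives the same grasp; the last joint's range is limited). The gripper opens to 87 mm and grips with 3 to 60 N. Pads are 19 mm wide; open, the fingers measure 117 mm over their backs; the gripper's body (75 mm by 190 mm) begins 51 mm behind the grasp point.
Start: joints at [-75.109, 18.392, -4.016, 83.108, 1.295, 78.541, -3.26], TCP at [0.158, 0.63, 0.231] pointing down, gripper open.
Joint ranges: [-163.93, 163.93], [-17.29, 119.83], [-79.2, 71.16], [3.27, 140.29], [-89.18, 269.18], [5.43, 117.66], [-154.24, 154.24]. Speed limits (degrees/s): [147.25, 147.25, 180, 180, 180, 180, 180].

INTERFACE

Orientations are given as [roll, pitch, yaw] about the fixed x, y, z axes, in that order (R = Rz(yaw) Ry(pitch) Rx(roll)).
In Python, from cell import env, viewer gives the robot as it stands. The module is installed in compiled form; this text tells all that it offers.
- The arm moves only by the tool arm_command, never from a script. Its argument "series" is a list of rows, each a list of 2 entries, a list of its own where there are three numbers: the shift along the tool's x, y, z in mm, then the turn about the tool's z in rad. A call has exactly 5 rows; each row is the pose to reach, as a shift and turn from the pose commanded when the call began, along the tool's axes at that moment; what a row does not reach only later rows make up. A row lasts 1/10 s, in which the tool goes at most 50 mm and 8.59 degrees, less where a joint would pass 70% of its speed; a pose out of reach is approached as far as the arm can. A call with a gripper value outside its range is refused whole. "grip" is the gripper command: -1 is fully open, 1 is shut, values between are in proportion, set as the call begins (left out, the last holds). The fingers move at their own pace and stop on an object; "grip_force" is the grip in N (left out, the last holds). Time passes only in rows, so rows that repeat a pose let the fingers close, or fill a call up. It gives the time, the measured TCP pose, the force, the opening and the grip force at its end, in the units of the state.
- env.get_obs(): the state, without advancing time (a new reading comes with each control period).
- viewer.read_camera(name): name is "scene" or "top" or "wrist"; returns (picture, depth): 400x640x3 uint8, blue, green, red; 400x640 float32, m along the optical axis (not along the pixel's ray), 0 where there is no reading.
- viewer.calibration(name): a dict with "K" (3x3 intrinsics, pixels), "T" (4x4, takes a point from camera to world coordinates); the wrist camera has in their place "hand_eye" (4x4, takes a point from camera to tool coordinates, whose origin is the TCP and whose axes are the flange's). Camera axes: x right, y up, looking along -z (the intrinsics and any distortion apply to the point x, -y, -z); pixel columns grow to the right and rows downward; lengths in m; the calibration is good to about 2 mm. A picture is of the moment at which its call begins: read the wrist's pose just before it. calibration takes no time and is no camera call.
- env.sign_off(): hands the job in; it is judged then, once.
The state is a dict: "time_s": time; "qpos": joint angles; "joint_velocities": joint speeds; "effort": joint torques, N m; "tool_pos": TCP position; "tool_rot": TCP orientation; "force": force on the tool from outside, world axes, zero at the start; "wrist_torque": the same for the moment, N m; "grip_width": finger opening in m; "grasp_force": force on a finger pad.
Only numpy, scipy, OpenCV 4.12 (cv2) and the standard library are available. Lean on these libraries where they do the work, as an engineer would, in place of code of your own. Each camera call takes 0.05 s, during which the arm holds its last target. There are 200 camera calls.

TASK

Thread the loose parts onto the upright spindle of the bonsai turntable foot, one on top of the other: first the plain spacer tube, then the flat washer, then the flanged bushing with its flange down. Then press on the bushing so the whole stack pushes the stiff rubber collar all the way down onto its hub, bearing on the bottomed collar with more than 12 N for a moment but never pressing on collar or foot with more than 25 N, and let go. Leave the pot, dome, saucer and scoop where they are.

Things in the scene. Friction and masses are not known exactly. Their poses are not given: they have to be found in the camera images.
- foot: The turntable's fixed cast grey round foot, 120 mm across and 20 mm high, standing flat on the table. Origin: centre of its underside. z up. A fixed upright steel spindle 16 mm in diameter rises from its middle to 100 mm above the table; its last 6 mm taper to 8 mm across.
- spindle_tip (a point): Centre of the spindle's top end, on its axis, 100 mm above the table.
- collar: Black rubber collar around the spindle, 44 mm across and 8 mm high, that slides stiffly straight down the spindle: it yields at about 7 N, stays where it is left, and goes down until it stops hard on the dark hub (36 mm across) below it. The hub's height was set by the last user and is not reported; its top is 28 to 36 mm above the table, and the collar still has 6 to 14 mm to go, so the stop must be felt. Origin: centre of the collar's underside, z up.
- spacer_center (a point): Loose aluminium spacer: a plain tube 36 mm outside, 18 mm bore, 20 mm high, about 40 g, standing upright on the table. Point: its centre, on its axis half-way up (10 mm above its underside). z along its axis.
- washer_center (a point): Loose thick steel washer: a flat ring 52 mm outside, 18 mm bore, 8 mm thick, about 115 g, lying flat on the table. Point: its centre, on its axis half-way up (4 mm above its underside). z along its axis.
- bushing_center (a point): Loose steel flanged bushing, 24 mm high, 18 mm bore right through, about 145 g, standing upright with its flange down: flange 50 mm across and 5 mm high, above it a barrel 32 mm across and 19 mm high. Point: its centre, on its axis half-way up (12 mm above its underside). z up along its axis.
- pot: Grey ceramic plant pot, 104 mm across the rim, 95 mm high, open upward; bystander. Origin: centre of its underside.
- dome: Clear plastic humidity dome, open side down, 124 mm across, 85 mm high plus a 14 mm knob; bystander. Origin: centre of its underside.
- saucer: Orange silicone plant saucer, 130 mm across, 18 mm high; bystander. Origin: centre of its underside.
- scoop: Stainless steel scoop lying on the table, blade 56 mm wide to +x, handle to -x, 213 mm long, 30 mm high; bystander. Origin: underside, where the blade meets the handle.

How it is judged (in metres and radians):
On the way, in this order (a step that is already met when the one before it is completed fails the run):
1. the spacer is on the spindle, flat on the collar (horizontal distance between spacer_center and spindle_tip below 0.004 m and angle between spacer_center's own z axis and vertical below 0.12 rad and z of spacer_center in the frame of collar between 0.016 and 0.02 m), for 0.2 s.
2. the washer is on the spindle, flat on the spacer (all of step 1 and horizontal distance between washer_center and spindle_tip below 0.004 m and angle between washer_center's own z axis and vertical below 0.12 rad and z of washer_center in the frame of collar between 0.03 and 0.034 m), for 0.2 s.
3. the bushing is on the spindle on the washer, and the collar, pushed down, bears more than 12 N for 0.3 s (it can hold that only on its hub) (all of step 2 and horizontal distance between bushing_center and spindle_tip below 0.004 m and angle between bushing_center's own z axis and vertical below 0.12 rad and z of bushing_center in the frame of collar between 0.046 and 0.05 m and contact force between collar and anything else above 12 N and distance of collar from where it was at the start of the episode above 0.004 m), for 0.3 s.
At the end, for the whole second after the job is handed in: Spacer, washer, bushing (flange down) are on the spindle in that order from below, within 4 mm of its axis, level within 0.12 rad, each resting on the one below (heights over the collar within 2 mm); the collar stands at least 4 mm from its starting height (all of step 2 and horizontal distance between bushing_center and spindle_tip below 0.004 m and angle between bushing_center's own z axis and vertical below 0.12 rad and z of bushing_center in the frame of collar between 0.046 and 0.05 m and distance of collar from where it was at the start of the episode above 0.004 m); the robot touches nothing.
It fails at once if the collar is pressed with more than 25 N (contact force between collar and anything else above 25 N).
It fails at once if the foot or its spindle is pressed with more than 25 N (contact force between foot and anything else above 25 N).
It fails at once if the pot, dome, saucer or scoop is moved by more than 20 mm (distance of any of pot, dome, saucer, scoop from where it was at the start of the episode above 0.02 m).
It also fails if it takes over 72 s, if anything falls off the work surface, if the arm or the gripper's body presses on something with over 40 N, if the wrist force passes 120 N, or if a joint passes its speed limit or range.

## Working session

There is one attempt and no reset: what is moved stays moved. The work goes in short steps, Python scripts to look and compute and a tool call to move; the robot and the scene stay as the last step left them, time stands still between calls to the robot, and variables do not carry over. Pictures are saved under pics/ and viewed, at most 10 in all, crops included, and the job is handed in when it is done.

Besides the shell and the picture viewer there is one more tool, called after ">>>" by a JSON object that holds its "fn" and its "kwargs". arm_command: Moves the arm, as the interface text tells. Its arguments: {"type":"object","properties":{"series":{"type":"array"},"grip":{"type":"number"},"grip_force":{"type":"number"}},"required":["series"]}

```bash
mkdir -p pics
python3 - <<'E'
from cell import env, viewer
import cv2,numpy as np
o=env.get_obs();print(o)
for n in("top","scene"):
    p,d=viewer.read_camera(n);cv2.imwrite(f"pics/{n}0.png",p);np.save(f"{n}0.npy",d)
    print(n,viewer.calibration(n))
print(viewer.calibration("wrist"))
E
```

```text
{'time_s': 0.0, 'qpos': array([-75.11006746,  18.43951514,  -4.01533694,  83.1766137 ,
         1.29552861,  78.54221669,  -3.2581064 ]), 'joint_velocities': array([ 0.04615879,  0.06123127, -0.04347117,  0.00424559,  0.05787537,
        0.07976612, -0.08535638]), 'effort': array([ 3.17886761e-04, -4.91275370e+01, -4.03599562e-01, -3.12531137e+01,
       -6.39740028e-02,  4.36791277e-02,  1.74904685e-04]), 'tool_pos': array([0.15807055, 0.62990741, 0.22944134]), 'tool_rot': array([-1.79886932e+02,  6.50253538e-03,  1.65921676e+02]), 'force': array([ 0.04637326, -0.66387739, -0.81601787]), 'wrist_torque': array([0.03811411, 0.04430566, 0.04158327]), 'grasp_force': 0.0, 'grip_width': 0.08715002121760096}
top {'K': array([[386.11372162,   0.        , 326.11048181],
       [  0.        , 386.11372162, 194.83706219],
       [  0.        ,   0.        ,   1.        ]]), 'T': array([[-0.00743998,  0.99517231, -0.09786067,  0.54545244],
       [-0.99976177, -0.00941087, -0.01969357, -0.12229427],
       [-0.02051945,  0.09769084,  0.99500525,  0.93178781],
       [ 0.        ,  0.        ,  
[... 260 characters left out ...]

       [ 0.99649329,  0.07598332, -0.03503783, -0.13377723],
       [-0.00808767,  0.50425607,  0.8635163 ,  0.92883076],
       [ 0.        ,  0.        ,  0.        ,  1.        ]])}
{'K': array([[305.08441107,   0.        , 318.40645008],
       [  0.        , 305.08441107, 195.13595136],
       [  0.        ,   0.        ,   1.        ]]), 'hand_eye': array([[-1.34467134e-04,  9.52926056e-01,  3.03202761e-01,
         8.37141845e-02],
       [ 9.99999989e-01,  1.45857709e-04, -1.49222877e-05,
         1.09218761e-03],
       [-5.84442969e-05,  3.03202756e-01, -9.52926065e-01,
        -1.54337790e-01],
       [ 0.00000000e+00,  0.00000000e+00,  0.00000000e+00,
         1.00000000e+00]])}
```

View pics/top0.png

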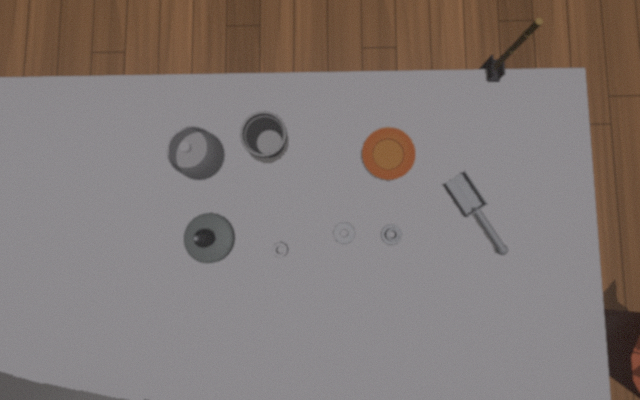

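View pics/scene0.png

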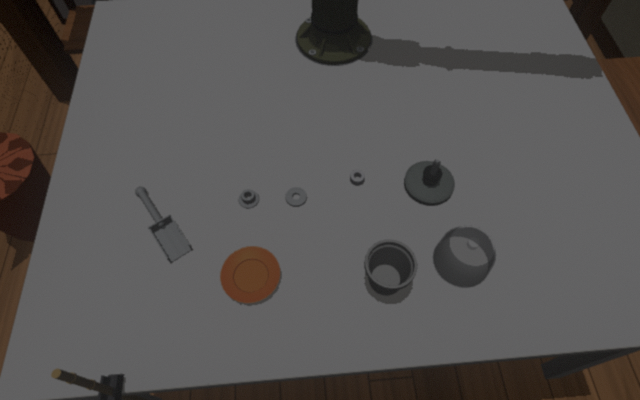

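The top view shows foot (209,238), spacer (282,249), washer (344,233) and bushing (391,235). The dome is at (196,153), pot (265,137), saucer (388,154) and scoop (475,210). The scene view shows the same layout with nothing occluded.

```bash
cat > h.py <<'E'
from cell import env, viewer
import cv2,numpy as np
from scipy.spatial.transform import Rotation as R
def tool_T(o):
    T=np.eye(4);T[:3,:3]=R.from_euler('xyz',o['tool_rot'],degrees=True).as_matrix();T[:3,3]=o['tool_pos'];return T
def cam(n,o=None):
    c=viewer.calibration(n);return c['K'],(c['T'] if n!='wrist' else tool_T(o)@c['hand_eye'])
def ray(K,T,u,v,z):
    d=T[:3,:3]@np.array([(u-K[0,2])/K[0,0],-(v-K[1,2])/K[1,1],-1]);return T[:3,3]+d*(z-T[2,3])/d[2]
def proj(K,T,p):
    q=np.linalg.inv(T)@np.append(p,1);return K[0,0]*q[0]/-q[2]+K[0,2],K[1,1]*q[1]/q[2]+K[1,2]
def shift(o,p):  # tool-axis shift (mm) from measured pose to world point p
    T=tool_T(o);return (T[:3,:3].T@(np.array(p)-T[:3,3])*1000).round(1)
E
python3 - <<'E'
from h import *
for n,pts in(("top",dict(foot=(209,238,.02),tip=(203,238,.1),sp=(282,249,.02),wa=(344,233,.008),bu=(391,235,.024))),("scene",dict(tip=(436,163,.1),foot=(429,183,.02),sp=(358,175,.02),wa=(296.5,196,.008),bu=(248.5,195,.024)))):
    K,T=cam(n)
    for k,(u,v,z) in pts.items(): print(n,k,ray(K,T,u,v,z).round(4))
p=cv2.imread("pics/top0.png")
cv2.imwrite("pics/c.png",np.hstack([cv2.resize(p[205:270,170:250],None,fx=5,fy=5,interpolation=2),cv2.resize(p[205:270,265:345],None,fx=4.9,fy=5,interpolation=2)]))
E
```

```text
top foot [0.5353 0.1732 0.02  ]
top tip [0.5363 0.1603 0.1   ]
top sp [5.084e-01 2.000e-04 2.000e-02]
top wa [ 0.5447 -0.1459  0.008 ]
top bu [ 0.5392 -0.2549  0.024 ]
scene tip [0.5434 0.1733 0.1   ]
scene foot [0.5458 0.1738 0.02  ]
scene sp [0.5083 0.0084 0.02  ]
scene wa [ 0.5468 -0.1431  0.008 ]
scene bu [ 0.5437 -0.2549  0.024 ]
```

>>> {"fn": "arm_command", "kwargs": {"series": [[[-40,-29.5,6],-0.12],[[-80,-59,12],-0.246],[[-120,-88.5,18],-0.246],[[-160,-118,24],-0.246],[[-200,-147.5,30],-0.246]], "grip": -1}}

```text
time_s: 0.6
tool_pos: [0.317, 0.437, 0.2]
tool_rot: [-180.0, -0.0, -180.0]
force: [1.1, -0.1, 0.4]
grip_width: 0.0869
grasp_force: 0.0
```

>>> {"fn": "arm_command", "kwargs": {"series": [[[-28,-34,6],0],[[-56,-68,12],0],[[-84,-102,18],0],[[-112,-136,24],0],[[-140,-170,30],0]]}}

```text
time_s: 1.1
tool_pos: [0.4568, 0.2674, 0.1702]
tool_rot: [180.0, -0.0, -180.0]
force: [0.0, 0.9, 0.4]
grip_width: 0.0868
grasp_force: 0.0
```

>>> {"fn": "arm_command", "kwargs": {"series": [[[-28,-34,6],0],[[-56,-68,12],0],[[-84,-102,20],0],[[-84,-102,20],0],[[-84,-102,20],0]]}}

```text
time_s: 1.6
tool_pos: [0.5401, 0.1657, 0.1499]
tool_rot: [-180.0, -0.1, 179.8]
force: [0.5, 0.9, 0.8]
grip_width: 0.0869
grasp_force: 0.0
```

Works well. Look with the wrist camera.

Run:
```python
from h import *
o=env.get_obs();p,d=viewer.read_camera("wrist");cv2.imwrite("pics/w1.png",p);np.save("w1.npy",d);print(o['tool_pos'],o['tool_rot'])
K,T=cam('wrist',o)
print(proj(K,T,[.54,.168,.1]))
```

```text
[0.5401424  0.16571284 0.14985742] [-1.79966872e+02 -8.21260788e-02  1.79837476e+02]
(np.float64(320.18552928784413), np.float64(219.46838178155434))
```

View pics/w1.png

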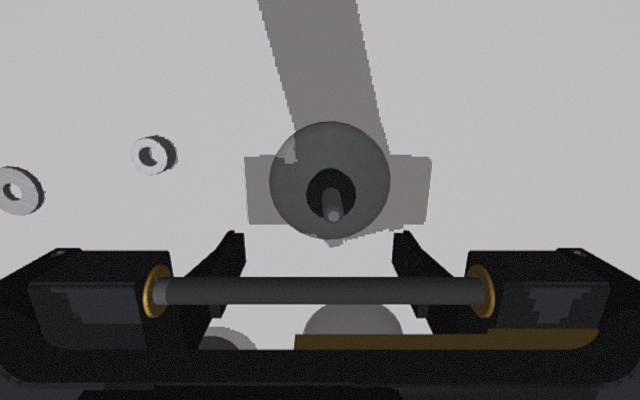

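The wrist view shows the foot (330,180), collar (331,193), spindle tip (333,215), spacer (153,155) and washer (15,190). The fingers frame the tip.

Run:
```python
from h import *
p=cv2.imread("pics/w1.png")
d=np.load("w1.npy")
print(d[215,333],d[150,290],d[190,312],d[155,142])
c=p[170:240,300:365];cv2.imwrite("pics/w1c.png",cv2.resize(c,None,fx=8,fy=8,interpolation=0))
print(p[200:224:2,321:347:2,1])
```

```text
0.21940435 0.28489384 0.2625529 0.29221603
[[ 23  53  54  56  57  56  55  53  51  56  38  21  20]
 [ 28  51  49  51  58  52  54  54  54  50  43  28  29]
 [ 24  52  48  50  58  57  55  58  54  52  53  22  26]
 [ 21  49  53  51  58  66  61  62  61  56  47  26  23]
 [ 31  50  59  58  64  66  69  70  66  63  57  31  30]
 [ 27  48  58  62  67  70  76  65  70  63  59  44  26]
 [ 24  47  60  67  82 100 105 105  87  68  63  52  20]
 [ 19  48  61  71 107 106 104 104 109  77  64  48  39]
 [ 26  39  58  69 107 105 104 100 105  81  61  72  76]
 [ 76  61  56  66 107 106 104 108 105  67  54  75  72]
 [ 78  77  67  62  73  99 109 104  83  64  77  73  78]
 [ 73  80  75  70  63  58  62  62  69  74  77  75  76]]
```

View pics/w1c.png

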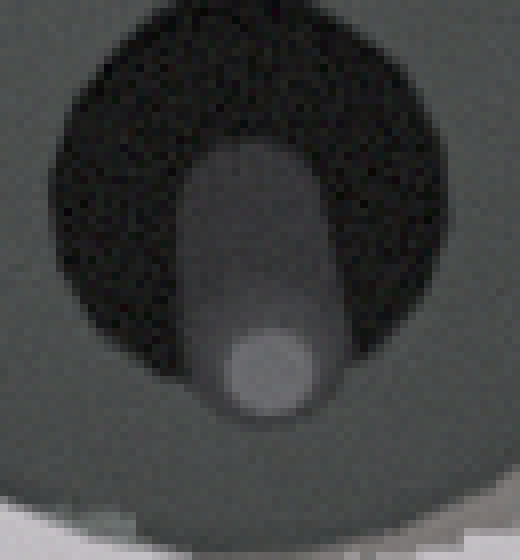

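The crop shows the tip's bright end disc clearly (about pixel 333.5,216.5).

```bash
cat >> h.py <<'E'
def tip(p,box=(190,240,310,360),th=88):
    a,b,c,d=box;m=(p[a:b,c:d,1]>th).astype(np.uint8)
    n,l,s,ce=cv2.connectedComponentsWithStats(m);return [(ce[i]+[c,a],s[i,4]) for i in range(1,n) if 40<s[i,4]<200]
E
python3 - <<'E'
from h import *
p=cv2.imread("pics/w1.png")
o=env.get_obs();K,T=cam('wrist',o)
for c,a in tip(p): 
    w=ray(K,T,*c,.1);print(c,a,w.round(4),shift(o,w))
print(ray(K,T,150,155,.02))
c=p[120:190,110:200];cv2.imwrite("pics/sp.png",cv2.resize(c,None,fx=6,fy=6,interpolation=0))
print(p[134:178:2,126:182:3,1])
E
```

```text
[333.12222222 216.05555556] 90 [0.537 0.179 0.1  ] [ 2.6 11.6 50.1]
[349.42857143 237.06666667] 105 [0.5535 0.1913 0.1   ] [-14.   23.8  50.1]
[314.67857143 237.        ] 56 [0.5535 0.1657 0.1   ] [-13.9  -1.7  50.1]
[0.50694739 0.01032824 0.02      ]
[[186 188 186 187 187 187 189 190 192 192 171 190 190 186 185 188 187 186
  189]
 [188 186 189 189 188 187 186 164 109  65  63 131 167 191 189 187 186 188
  188]
 [190 188 188 190 169 160 151 129 107  60  60  60  51 165 170 190 186 186
  188]
 [183 188 187 186 169 184 181 188 189 160  68  64  60  57  98 182 189 189
  188]
 [187 187 188 183 185 184 179 190 184 191 177  85  58  56  52 127 188 186
  189]
 [188 190 179 184 182 184 184 187 182 187 189 181  58  60  56  79 193 189
  190]
 [185 188 184 182 184 173 175 156 177 184 185 189 111  58  58  51 171 187
  187]
 [187 187 181 185 185 151  59  49 120 180 186 186 188  54  56  55  85 194
  189]
 [188 187 182 185 183  58  59  53 128 188 188 186 192  99  55  57  64 190
  188]
 [188 185 186 185 171  53  54  57 123 191 184 188 189 155  50  56  55 192
  187]
 [188 186 180 183 135  55  53  50 121 
[... 234 characters left out ...]
  60  60  80 174 184 186 185  49  60  56 132
  187]
 [186 188 181 186 188 139  55  60  57  59  79 184 184 184  51  55  89 153
  188]
 [188 187 187 183 182 185 106  60  60  55 157 184 183 173  51  50 123 191
  185]
 [185 189 189 178 181 181 183 155 133 162 189 186 181 135  55  75 159 186
  188]
 [187 186 190 187 178 183 189 186 189 185 183 180 183  59  77 121 191 188
  185]
 [186 186 189 186 186 182 184 183 185 185 183 177 149  97 195 188 188 189
  189]
 [187 190 186 189 187 186 179 181 184 184 182 140 155 191 191 188 188 189
  188]
 [187 187 188 185 188 186 187 186 168 181 159 187 191 187 190 189 187 187
  186]
 [190 186 188 189 188 189 187 186 185 190 187 185 188 189 187 188 190 190
  188]]
```

>>> {"fn": "arm_command", "kwargs": {"series": [[[8,-39,8],0],[[16,-78,16],0],[[24,-117,24],0],[[33,-156,30],0],[[33,-156,30],0]]}}

```text
time_s: 2.15
tool_pos: [0.505, 0.0066, 0.12]
tool_rot: [-179.9, -0.1, 179.7]
force: [0.3, 0.5, -0.2]
grip_width: 0.0868
grasp_force: 0.0
```

```bash
cat >> h.py <<'E'
def ring(n):
    """bore of a part under the gripper: dark blobs fitted by ellipse"""
    o=env.get_obs();p,d=viewer.read_camera("wrist");cv2.imwrite(f"pics/{n}.png",p);np.save(f"{n}.npy",d)
    return o,p,d
def blobs(p,th,box,lo,hi,inv=True):
    a,b,c,d=box;g=cv2.GaussianBlur(p[a:b,c:d,1],(3,3),0);m=((g<th) if inv else (g>th)).astype(np.uint8)
    cs,_=cv2.findContours(m,cv2.RETR_CCOMP,cv2.CHAIN_APPROX_NONE);r=[]
    for k in cs:
        if lo<cv2.contourArea(k)<hi and len(k)>5:
            e=cv2.fitEllipse(k);r.append((np.add(e[0],[c,a]).round(2),np.round(e[1],1),cv2.contourArea(k)))
    return r
E
python3 - <<'E'
from h import *
o,p,d=ring("w2");K,T=cam('wrist',o);print(o['tool_pos'],o['force'])
print(proj(K,T,[.507,.010,.02]))
print(blobs(p,120,(90,230,240,400),80,6000))
cv2.imwrite("pics/w2c.png",cv2.resize(p[60:260,200:440],None,fx=3,fy=3,interpolation=0))
E
```

```text
[0.50500349 0.00660109 0.11999034] [ 0.28819376  0.54647043 -0.24098231]
(np.float64(321.2731047813639), np.float64(200.24555816043625))
[(array([317.56, 198.45]), array([43.4, 45.7]), 1512.5), (array([317.27, 198.11]), array([10.7, 14.6]), 119.5), (array([317.11, 200.05]), array([30.1, 30.8]), 357.0)]
```

View pics/w2c.png

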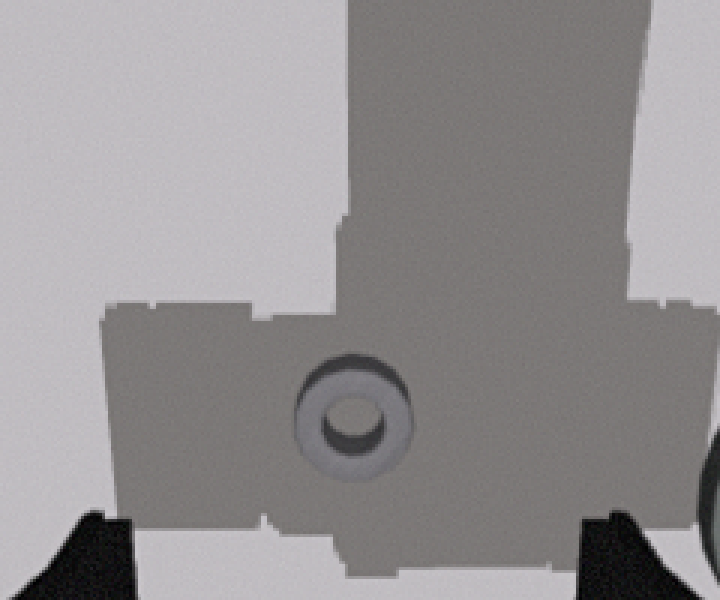

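The ring's top face is centred near (318,201.5). It is already almost midway between the fingers (inner edges at pixels 245 and 393).

Run:
```python
from h import *
o=env.get_obs();K,T=cam('wrist',o)
w=ray(K,T,318,201.7,.02);print(w,shift(o,w))
```

```text
[0.50976063 0.01078474 0.02      ] [ -3.7   0.7 100.5]
```

```bash
cat >> h.py <<'E'
def cloud(K,T,d):
    v,u=np.mgrid[:d.shape[0],:d.shape[1]]
    P=np.stack([(u-K[0,2])/K[0,0]*d,-(v-K[1,2])/K[1,1]*d,-d],-1)@T[:3,:3].T+T[:3,3];P[d<=0]=np.nan;return P
def top_centre(K,T,d,z0,z1,xy,r=.04,zr=None):
    """pixel ellipse of the points of height z0..z1 near xy, cast to plane zr"""
    P=cloud(K,T,d);m=(P[...,2]>z0)&(P[...,2]<z1)&(np.hypot(P[...,0]-xy[0],P[...,1]-xy[1])<r)
    cs,_=cv2.findContours(m.astype(np.uint8),cv2.RETR_EXTERNAL,cv2.CHAIN_APPROX_NONE);k=max(cs,key=cv2.contourArea)
    e=cv2.fitEllipse(k);return e,ray(K,T,*e[0],zr),np.nanmedian(P[m],0)
E
python3 - <<'E'
from h import *
o,p,d=ring("w3");K,T=cam('wrist',o);print(o['tool_pos'],o['tool_rot'])
for z0 in(.014,.017):
    e,w,m=top_centre(K,T,d,z0,.03,(.508,.01),.035,.02);print(e,w,m,shift(o,w))
E
```

```text
[0.50610214 0.01005576 0.12050782] [ 1.79966290e+02 -3.29971300e-02  1.79875092e+02]
((312.9772644042969, 199.0248260498047), (38.38854217529297, 39.01030349731445), 100.4342269897461) [0.50726491 0.00636977 0.02      ] [0.50720033 0.00631824 0.02003358] [ -1.2  -3.7 100.5]
((313.0199890136719, 199.5043182373047), (37.33460998535156, 38.912052154541016), 89.73421478271484) [0.50770981 0.00640397 0.02      ] [0.50741502 0.00637598 0.02008451] [ -1.7  -3.7 100.5]
```

>>> {"fn": "arm_command", "kwargs": {"series": [[[-1.6,-3.7,35],0],[[-1.6,-3.7,70],0],[[-1.6,-3.7,95],0],[[-1.6,-3.7,107],0],[[-1.6,-3.7,107],0]]}}

```text
time_s: 2.75
tool_pos: [0.5078, 0.0092, 0.0123]
tool_rot: [-180.0, -0.2, -179.8]
force: [0.2, 0.5, 0.3]
grip_width: 0.087
grasp_force: 0.0
```

>>> {"fn": "arm_command", "kwargs": {"series": [[[0,0,0],0],[[0,0,0],0],[[0,0,0],0],[[0,0,0],0],[[0,0,0],0]], "grip": 1, "grip_force": 15}}

```text
time_s: 3.25
tool_pos: [0.5091, 0.0073, 0.0141]
tool_rot: [180.0, 0.1, -180.0]
force: [0.1, 0.0, -0.9]
grip_width: 0.0548
grasp_force: 0.0
```

>>> {"fn": "arm_command", "kwargs": {"series": [[[0,0,0],0],[[0,0,0],0],[[0,0,0],0],[[0,0,0],0],[[0,0,0],0]]}}

```text
time_s: 3.75
tool_pos: [0.5088, 0.0072, 0.0136]
tool_rot: [-180.0, 0.0, -180.0]
force: [-0.9, -0.6, 1.1]
grip_width: 0.0347
grasp_force: 15.0
```

>>> {"fn": "arm_command", "kwargs": {"series": [[[0,0,-45],0],[[0,0,-90],0],[[0,0,-120],0],[[-6,40,-120],0],[[-14,85,-120],0]]}}

```text
time_s: 4.25
tool_pos: [0.524, 0.0917, 0.1354]
tool_rot: [179.9, 0.2, 179.7]
force: [0.8, -0.3, -1.3]
grip_width: 0.0348
grasp_force: 15.0
```

>>> {"fn": "arm_command", "kwargs": {"series": [[[-8,43,0],0],[[-14.8,80,0],0],[[-14.8,86.3,0],0],[[-14.8,86.3,0],0],[[-14.8,86.3,0],0]]}}

```text
time_s: 4.75
tool_pos: [0.5375, 0.1769, 0.1333]
tool_rot: [-179.9, -0.0, 179.9]
force: [-0.4, -0.9, -0.1]
grip_width: 0.0349
grasp_force: 15.0
```

Run:
```python
from h import *
o,p,d=ring("w4");print(o['tool_pos'],o['tool_rot'],o['force'])
cv2.imwrite("pics/w4c.png",cv2.resize(p[170:290,240:400],None,fx=5,fy=5,interpolation=0))
```

```text
[0.53745791 0.17692823 0.13329051] [-1.79928904e+02 -3.04952362e-02  1.79931269e+02] [-0.35336869 -0.90455885 -0.14157069]
```

View pics/w4c.png

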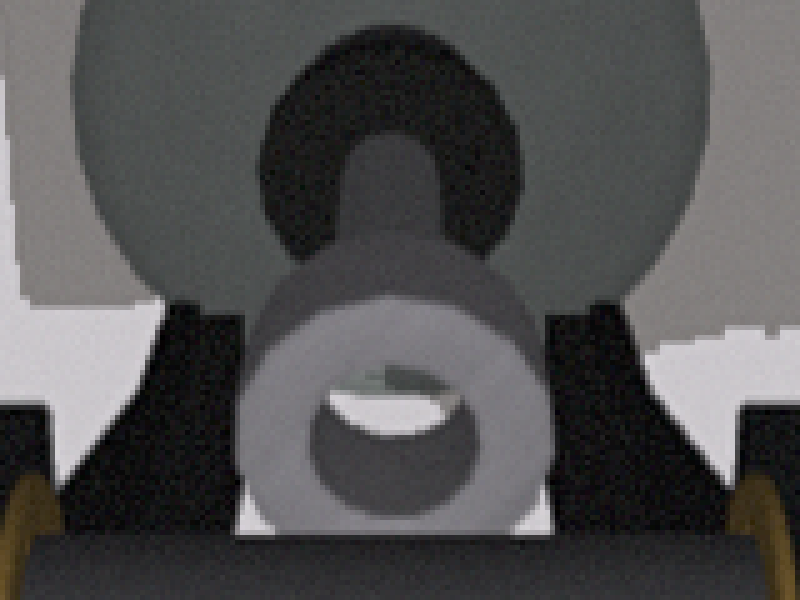

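The crop shows the held spacer's bore centred near pixel (318.8,258.2). Collar and spindle sit behind it at column 318.2, so it is almost aligned in y.

Run:
```python
from h import *
K=viewer.calibration('wrist')['K'];H=viewer.calibration('wrist')['hand_eye']
p=cv2.imread("pics/w4.png");d=np.load("w4.npy")
print("bore in tool mm",ray(K,H,318.8,258.2,-.007)*1e3)
P=cloud(K,H,d)*1e3
m=(np.abs(P[...,0])<25)&(np.abs(P[...,1])<17)&(P[...,2]<0)&(P[...,2]>-15)
Q=P[m];print(len(Q),np.median(Q,0),np.percentile(Q[:,2],[5,50,95]))
t=(np.abs(P[...,2]-np.median(Q[:,2]))<1.5)&m;q=P[t];print(q[:,1].min(),q[:,1].max(),q[:,0].max(),q[:,0].min())
mm=(P[...,2]>70)&(P[...,2]<92)&(np.abs(P[...,1])<26)&(np.abs(P[...,0])<30);q=P[mm];print("collar",np.median(q[:,2]),q[:,1].min(),q[:,1].max(),q[:,0].max())
# tip in w1
p=cv2.imread("pics/w1.png");d=np.load("w1.npy");P=cloud(K,H,d)*1e3
print("tip d",P[216,333], "ray", ray(K,H,333.1,216.06,P[216,333,2]/1e3)*1e3)
mm=(P[...,2]>92)&(P[...,2]<108)&(np.hypot(P[...,1]-12,P[...,0]-3)<26);q=P[mm];print("collar",np.median(q[:,2]),q.min(0),q.max(0))
```

```text
bore in tool mm [ 0.67144135  1.2448415  -7.        ]
2292 [ 4.95727199 -0.29382301 -6.23810767] [-7.51235613 -6.23810767 -1.41855698]
-16.907260418911513 16.99194757581914 18.15876887630416 -11.418785113116503
collar 80.68626342311535 -21.315589335346672 22.03641326952129 21.92388748255883
tip d [ 2.94344666 11.48861915 49.39021108] ray [ 2.8973245  11.56092201 49.39021108]
collar 97.24665528846072 [-17.93054929  -9.80827302  92.04652105] [ 24.35509235  32.80945749 104.3332419 ]
```

>>> {"fn": "arm_command", "kwargs": {"series": [[[-0.4,-0.5,8],0],[[-0.4,-0.5,16],0],[[-0.4,-0.5,23],0],[[-0.4,-0.5,30],0],[[-0.4,-0.5,30],0]]}}

```text
time_s: 5.3
tool_pos: [0.537, 0.1773, 0.102]
tool_rot: [-179.9, -0.1, 180.0]
force: [0.5, -1.8, -0.9]
grip_width: 0.0351
grasp_force: 15.0
```

>>> {"fn": "arm_command", "kwargs": {"series": [[[0,0,10],0],[[0,0,20],0],[[0,0,30],0],[[0,0,36],0],[[0,0,36],0]]}}

```text
time_s: 5.8
tool_pos: [0.5377, 0.1773, 0.0662]
tool_rot: [-179.9, -0.0, 180.0]
force: [-0.6, -4.2, -3.3]
grip_width: 0.0349
grasp_force: 15.0
```

>>> {"fn": "arm_command", "kwargs": {"series": [[[0,0,0.5],0],[[0,0,1],0],[[0,0,1.5],0],[[0,0,1.5],0],[[0,0,1.5],0]]}}

```text
time_s: 6.3
tool_pos: [0.5377, 0.1774, 0.0663]
tool_rot: [-180.0, -0.0, 180.0]
force: [-1.6, -5.7, 0.7]
grip_width: 0.0351
grasp_force: 15.0
```

>>> {"fn": "arm_command", "kwargs": {"series": [[[0,-0.6,0],0],[[0,-0.6,0.7],0],[[0,-0.6,1.4],0],[[0,-0.6,1.4],0],[[0,-0.6,1.4],0]]}}

```text
time_s: 6.8
tool_pos: [0.5379, 0.1773, 0.0657]
tool_rot: [180.0, -0.0, -180.0]
force: [-3.5, -5.0, 5.4]
grip_width: 0.035
grasp_force: 15.0
```

>>> {"fn": "arm_command", "kwargs": {"series": [[[0,-0.6,0],0],[[0,-0.6,0],0],[[0,-0.6,0],0],[[0,-0.6,0],0],[[0,-0.6,0],0]], "grip": -1}}

```text
time_s: 7.3
tool_pos: [0.538, 0.1775, 0.0647]
tool_rot: [180.0, 0.0, -180.0]
force: [-0.7, -0.5, 0.2]
grip_width: 0.0671
grasp_force: 0.0
```

>>> {"fn": "arm_command", "kwargs": {"series": [[[0,0,-5],0],[[0,0,-30],0],[[0,0,-60],0],[[0,0,-85],0],[[0,0,-85],0]]}}

```text
time_s: 7.8
tool_pos: [0.5406, 0.1778, 0.1542]
tool_rot: [179.8, 0.4, 180.0]
force: [0.7, 0.4, 0.3]
grip_width: 0.087
grasp_force: 0.0
```

Run:
```python
from h import *
o,p,d=ring("w5");print(o['tool_pos'],o['force'],o['grip_width'])
K=viewer.calibration('wrist')['K'];H=viewer.calibration('wrist')['hand_eye']
P=cloud(K,H,d)*1e3
for c,a in tip(p,(180,260,300,340),88): print(c,a,P[int(c[1]),int(c[0])],ray(K,H,*c,P[int(c[1]),int(c[0]),2]/1e3)*1e3)
for r in (180,190,200,210,216,222): print(r,P[r,300:340:3,2].round(0))
t=np.nanmin(P[200:235,315:330,2]);print(t)
```

```text
[0.54061654 0.17782866 0.15417889] [0.73416751 0.4191412  0.26655061] 0.08698890281123231
[315.87058824 212.57647059] 85 [ 4.27061009 -1.44985555 53.9516642 ] [ 3.82117045 -0.81615969 53.9516642 ]
180 [103. 102.  92.  87.  86.  83.  82.  83.  84.  90.  97. 102. 102. 134.]
190 [ 82.  82.  82.  81.  81.  82.  84.  83.  81.  81.  82.  82.  84. 102.]
200 [ 81.  82.  82.  66.  62.  61.  62.  64.  70.  93.  82.  83.  83. 101.]
210 [ 83.  82.  59.  55.  53.  54.  54.  55.  58.  82.  82.  81.  83. 135.]
216 [135. 134.  83.  58.  54.  54.  54.  55.  59.  83.  81. 134. 135. 135.]
222 [134. 133. 134. 134. 133. 135. 133. 134. 134. 135. 133. 134. 136. 134.]
53.12959741988421
```

>>> {"fn": "arm_command", "kwargs": {"series": [[[0,0,0],0],[[0,0,0],0],[[0,0,0],0],[[0,0,0],0],[[0,0,0],0]]}}

```text
time_s: 8.35
tool_pos: [0.5377, 0.1769, 0.1492]
tool_rot: [-180.0, -0.0, -180.0]
force: [-0.0, 0.3, 0.3]
grip_width: 0.0871
grasp_force: 0.0
```

Run:
```python
from h import *
K=viewer.calibration('wrist')['K'];H=viewer.calibration('wrist')['hand_eye']
for i in range(4):
    o,p,d=ring(f"w6{i}");print(o['tool_pos'],o['tool_rot'],o['force'])
    P=cloud(K,H,d)*1e3
    for c,a in tip(p,(180,260,300,340),88): print(c,a,P[int(c[1]),int(c[0])],ray(K,H,*c,.050)*1e3)
    m=(np.abs(P[...,2]-79)<3)&(np.abs(P[...,0])<30)&(np.abs(P[...,1])<30)
    cs,_=cv2.findContours(m.astype(np.uint8),cv2.RETR_EXTERNAL,cv2.CHAIN_APPROX_NONE);e=cv2.fitEllipse(max(cs,key=cv2.contourArea));print("spacer",e,ray(K,H,*e[0],.080)*1e3,np.median(P[m],0))
```

```text
[0.53773398 0.17687319 0.1492358 ] [-1.79980998e+02 -4.08894626e-02 -1.79987431e+02] [-0.03691542  0.31257893  0.33030974]
[317.59090909 219.44318182] 88 [7.00534489e-01 2.34387510e-02 4.92168642e+01] [3.81495790e-02 4.45152079e-01 5.00000000e+01]
spacer ((318.84503173828125, 205.76300048828125), (39.899261474609375, 40.31627655029297), 159.1093292236328) [-0.2027808   1.39221342 80.        ] [ 5.81788176  3.08736797 77.09563619]
[0.53784223 0.17690598 0.14939693] [-1.79987835e+02 -2.28509329e-02 -1.79984819e+02] [ 0.30414629 -0.1123     -0.17720499]
[317.45454545 219.30681818] 88 [9.72424923e-01 2.67601606e-02 4.85480639e+01] [ 0.14402946  0.34692886 50.        ]
spacer ((318.77764892578125, 205.79669189453125), (39.7601203918457, 40.081356048583984), 129.34109497070312) [-0.23191457  1.33729746 80.        ] [ 5.86650351  3.11471086 77.23768129]
[0.53789109 0.17687664 0.14948877] [-1.79990954e+02 -1.48385549e-02 -1.79988343e+02] [ 0.37907296  0.31899927 -0.37938859]
[317.3372093  219.25581395] 86 [7.04643636e-01 2.34889483e-02 4.92067564e+01] [ 0.18363127  0.26237253 50.        ]
spacer ((318.74713134765625, 205.4990997314453), (39.93088150024414, 40.49106979370117), 169.38380432128906) [2.54264960e-02 1.31236957e+00 8.00000000e+01] [ 5.85415832  3.09210888 77.4040021 ]
[0.53794851 0.17691285 0.14959579] [-1.79998583e+02 -3.81495441e-03 -1.79992097e+02] [ 0.16577328 -0.04360086 -0.31871224]
[317.38554217 219.02409639] 83 [7.86274936e-01 2.44861551e-02 4.90059585e+01] [ 0.36342724  0.29742702 50.        ]
spacer ((318.6521301269531, 205.6319580078125), (39.77679443359375, 40.301002502441406), 147.1839141845703) [-0.08942849  1.23496956 80.        ] [ 5.82055044  3.09495457 77.44188504]
```

>>> {"fn": "arm_command", "kwargs": {"series": [[[-1,-46,0],0],[[-2,-92,0],0],[[-3,-138,10],0],[[-4,-184,20],0],[[-5,-230,28],0]]}}

```text
time_s: 9.05
tool_pos: [0.5428, -0.0547, 0.1215]
tool_rot: [180.0, 0.0, -180.0]
force: [0.2, -0.6, -0.1]
grip_width: 0.087
grasp_force: 0.0
```

>>> {"fn": "arm_command", "kwargs": {"series": [[[-1,-40,3],0],[[-2,-75,5],0],[[-2,-92,7],0],[[-2,-92,7],0],[[-2,-92,7],0]]}}

```text
time_s: 9.55
tool_pos: [0.5451, -0.1442, 0.1146]
tool_rot: [179.9, -0.0, -180.0]
force: [-0.4, 1.0, -0.3]
grip_width: 0.0869
grasp_force: 0.0
```

>>> {"fn": "arm_command", "kwargs": {"series": [[[0,0,0],0],[[0,0,0],0],[[0,0,0],0],[[0,0,0],0],[[0,0,0],0]]}}

```text
time_s: 10.05
tool_pos: [0.5451, -0.1447, 0.1147]
tool_rot: [180.0, 0.0, -180.0]
force: [0.5, 0.6, 1.0]
grip_width: 0.0868
grasp_force: 0.0
```

```bash
cat >> h.py <<'E'
def obj(d,z0,z1,zr,r=45,c=(0,0)):
    "tool-frame centre (mm) of the points with tool z in z0..z1, cast on tool z zr"
    c0=viewer.calibration('wrist');K,H=c0['K'],c0['hand_eye'];P=cloud(K,H,d)*1e3
    m=(P[...,2]>z0)&(P[...,2]<z1)&(np.hypot(P[...,0]-c[0],P[...,1]-c[1])<r)
    cs,_=cv2.findContours(m.astype(np.uint8),cv2.RETR_EXTERNAL,cv2.CHAIN_APPROX_NONE);e=cv2.fitEllipse(max(cs,key=cv2.contourArea))
    return np.round(e[0]+e[1],1),(ray(K,H,*e[0],zr/1e3)*1e3).round(2),np.median(P[m],0).round(2)
E
python3 - <<'E'
from h import *
o,p,d=ring("w7");print(o['tool_pos'],o['tool_rot'],o['force'])
P=cloud(*[viewer.calibration('wrist')[k] for k in('K','hand_eye')],d)*1e3
print(np.nanmedian(P[100:130,250:400,2]))
for a in(104,106,108): print(obj(d,a,112.5,107,45))
E
```

```text
[ 0.54510759 -0.14466604  0.11474591] [ 1.79990109e+02  9.36284624e-03 -1.79952968e+02] [0.54682946 0.60246886 1.02906747]
114.4697923169615
(array([316.6, 195.4,  54.3,  55.9]), array([ 4.00e-02, -5.70e-01,  1.07e+02]), array([  0.29,  -0.26, 106.61]))
(array([316.6, 195.2,  53.8,  56. ]), array([  0.25,  -0.61, 107.  ]), array([ -0.31,  -0.25, 106.78]))
(array([316.7, 196.2,  18.2,  19.6]), array([ -0.74,  -0.49, 107.  ]), array([  8.97,  -2.86, 108.91]))
```

>>> {"fn": "arm_command", "kwargs": {"series": [[[0.2,-1.7,40],0],[[0.2,-1.7,75],0],[[0.2,-1.7,95],0],[[0.2,-1.7,104.5],0],[[0.2,-1.7,104.5],0]]}}

```text
time_s: 10.6
tool_pos: [0.5445, -0.1469, 0.01]
tool_rot: [180.0, -0.1, -180.0]
force: [-0.1, -0.1, 0.5]
grip_width: 0.0869
grasp_force: 0.0
```

>>> {"fn": "arm_command", "kwargs": {"series": [[[0,0,0],0],[[0,0,0],0],[[0,0,0],0],[[0,0,0],0],[[0,0,0],0]], "grip": 1, "grip_force": 20}}

```text
time_s: 11.1
tool_pos: [0.545, -0.1467, 0.0104]
tool_rot: [180.0, 0.0, -180.0]
force: [-0.9, -1.2, -1.3]
grip_width: 0.055
grasp_force: 0.0
```

>>> {"fn": "arm_command", "kwargs": {"series": [[[0,0,0],0],[[0,0,0],0],[[0,0,0],0],[[0,0,0],0],[[0,0,0],0]]}}

```text
time_s: 11.6
tool_pos: [0.5449, -0.1467, 0.0103]
tool_rot: [180.0, 0.0, -180.0]
force: [0.1, 0.7, 2.5]
grip_width: 0.0508
grasp_force: 20.0
```

>>> {"fn": "arm_command", "kwargs": {"series": [[[0,0,-45],0],[[0,0,-90],0],[[1,30,-120],0],[[2,75,-135],0],[[3,120,-135],0]]}}

```text
time_s: 12.1
tool_pos: [0.5434, -0.0264, 0.148]
tool_rot: [180.0, 0.3, 179.9]
force: [0.9, 0.5, -1.1]
grip_width: 0.0509
grasp_force: 20.0
```

>>> {"fn": "arm_command", "kwargs": {"series": [[[1,45,0],0],[[2,90,0],0],[[3,135,0],0],[[3.8,180,0],0],[[3.8,202.8,0],0]]}}

```text
time_s: 12.6
tool_pos: [0.5366, 0.1813, 0.1446]
tool_rot: [179.9, -0.1, -179.7]
force: [0.5, -0.4, -1.8]
grip_width: 0.0509
grasp_force: 20.0
```

>>> {"fn": "arm_command", "kwargs": {"series": [[[0,0,0],0],[[0,0,0],0],[[0,0,0],0],[[0,0,0],0],[[0,0,0],0]]}}

```text
time_s: 13.1
tool_pos: [0.5382, 0.1748, 0.1453]
tool_rot: [-180.0, 0.0, 179.9]
force: [-0.9, -0.1, -1.3]
grip_width: 0.0511
grasp_force: 20.0
```

Run:
```python
from h import *
o,p,d=ring("w8");print(o['tool_pos'],o['tool_rot'],o['force'],o['grip_width'])
cv2.imwrite("pics/w8c.png",cv2.resize(p[170:290,240:400],None,fx=5,fy=5,interpolation=0))
```

```text
[0.53819717 0.17476139 0.14527275] [-1.79997304e+02  9.23839724e-03  1.79892869e+02] [-0.88814885 -0.14913501 -1.33427609] 0.05110304727340702
```

View pics/w8c.png

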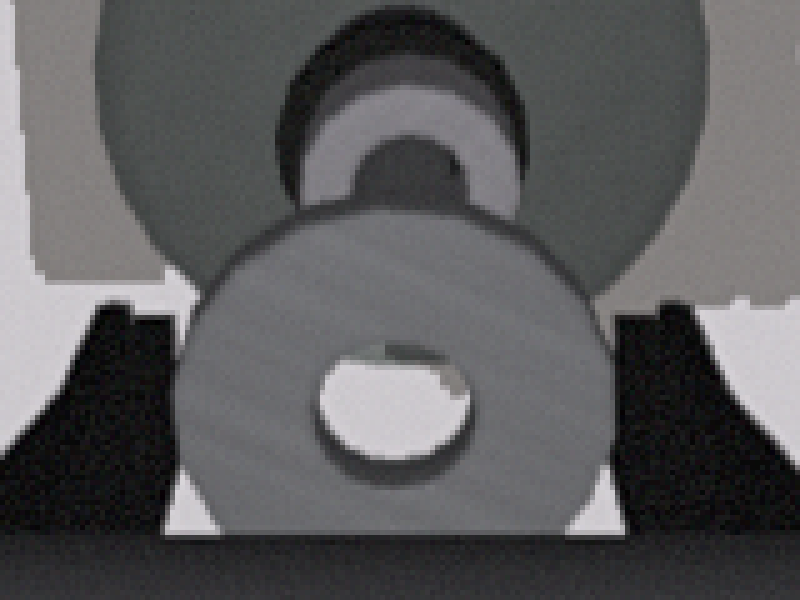

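The crop shows the washer's bore at column 318.2, about (393,410) in the crop. The collar centre is at column 319.9, so there is a residual y offset that may be settling. I'll re-measure with numbers only.

Run:
```python
from h import *
c0=viewer.calibration('wrist');K,H=c0['K'],c0['hand_eye']
for i in range(3):
    o,p,d=ring(f"w9{i}");print(o['tool_pos'],o['tool_rot'])
    P=cloud(K,H,d)*1e3
    g=p[...,1]
    # collar y from its widest visible rows: dark vs foot
    m=(P[...,2]>84)&(P[...,2]<100)&(np.hypot(P[...,0],P[...,1]-1.5)<26);
    r=[ (np.where(m[v])[0].min(),np.where(m[v])[0].max()) for v in(188,192,196,200)];print("collar cols",[(a+b)/2 for a,b in r])
    print(obj(d,0,12,2,30), [obj(d,72,77,75,24)])
    w=(P[...,2]>-2)&(P[...,2]<8)&(np.hypot(P[...,0],P[...,1])<32); print(np.median(P[w],0))
    cs,h=cv2.findContours(w.astype(np.uint8),cv2.RETR_CCOMP,cv2.CHAIN_APPROX_NONE)
    for k,hh in zip(cs,h[0]):
        if hh[3]>=0 and cv2.contourArea(k)>200:e=cv2.fitEllipse(k);print("hole",e,ray(K,H,*e[0],.004)*1e3)
```

```text
[0.53816975 0.17503902 0.14527058] [1.79996666e+02 1.03326705e-02 1.79911949e+02]
collar cols [np.float64(319.5), np.float64(320.0), np.float64(319.5), np.float64(320.0)]
(array([318. , 245.1,  70.7,  95.7]), array([3.99, 0.82, 2.  ]), array([4.91, 0.81, 2.29])) [(array([321.2, 201.7,  31. ,  41.7]), array([ 4.97,  3.27, 75.  ]), array([ 8.8 ,  3.84, 73.18]))]
[5.17207819 0.80796075 2.27261686]
hole ((318.46759033203125, 250.30052185058594), (24.94746208190918, 30.578109741210938), 88.29212951660156) [-0.38154884  1.06693905  4.        ]
[0.53813041 0.17527639 0.1452687 ] [1.79995310e+02 9.90612662e-03 1.79938516e+02]
collar cols [np.float64(319.5), np.float64(320.0), np.float64(319.5), np.float64(319.5)]
(array([318.1, 245.1,  70.8,  95.5]), array([3.98, 0.88, 2.  ]), array([4.84, 0.81, 2.28])) [(array([320.8, 201.6,  30.7,  42.2]), array([ 5.06,  2.93, 75.  ]), array([ 8.81,  3.83, 73.21]))]
[5.08971345 0.8074508  2.26854926]
hole ((318.4866638183594, 250.22622680664062), (24.753995895385742, 30.610858917236328), 89.18812561035156) [-0.3337494   1.07796384  4.        ]
[0.53807522 0.1755177  0.14529484] [1.79991467e+02 1.08145355e-02 1.79959574e+02]
collar cols [np.float64(319.5), np.float64(319.5), np.float64(319.0), np.float64(319.0)]
(array([318.1, 245.1,  70.8,  95.5]), array([3.98, 0.87, 2.  ]), array([4.9 , 0.81, 2.3 ])) [(array([320.6, 201.5,  30.4,  42.2]), array([ 5.19,  2.82, 75.  ]), array([ 8.78,  3.07, 73.22]))]
[5.13465496 0.80643325 2.285108  ]
hole ((318.47137451171875, 250.34469604492188), (25.040695190429688, 30.610506057739258), 88.51368713378906) [-0.40997447  1.06912386  4.        ]
```

>>> {"fn": "arm_command", "kwargs": {"series": [[[0.5,0,10],0],[[0.5,0,20],0],[[0.5,0,28],0],[[0.5,0,31],0],[[0.5,0,31],0]]}}

```text
time_s: 13.8
tool_pos: [0.5369, 0.1758, 0.1132]
tool_rot: [-180.0, -0.1, -180.0]
force: [-0.9, -0.2, -0.8]
grip_width: 0.0504
grasp_force: 20.0
```

>>> {"fn": "arm_command", "kwargs": {"series": [[[0,0,0],0],[[0,0,0],0],[[0,0,0],0],[[0,0,0],0],[[0,0,0],0]]}}

```text
time_s: 14.3
tool_pos: [0.5376, 0.1761, 0.1144]
tool_rot: [180.0, 0.0, -180.0]
force: [-0.6, -0.2, -2.0]
grip_width: 0.0506
grasp_force: 20.0
```

Run:
```python
from h import *
o,p,d=ring("w10");print(o['tool_pos'],o['tool_rot'],o['force'],o['grip_width'])
cv2.imwrite("pics/w10c.png",cv2.resize(p[200:280,270:370],None,fx=7,fy=7,interpolation=0))
```

```text
[0.5375545  0.17609371 0.11441788] [ 1.79986257e+02  2.03285792e-02 -1.79984510e+02] [-0.58358822 -0.15669636 -1.98622912] 0.050557777072481255
```

View pics/w10c.png

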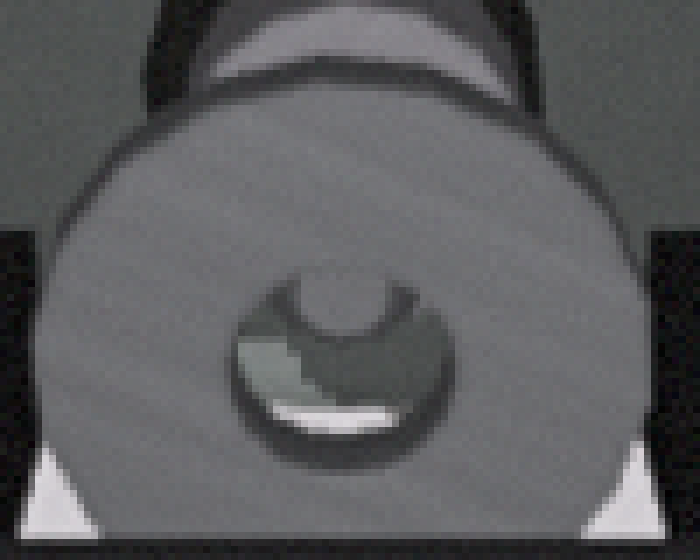

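The tip is visible through the bore, at crop (343,295) against the bore centre (342.5,370). y is aligned, and x needs about +0.8 mm after allowing for parallax.

>>> {"fn": "arm_command", "kwargs": {"series": [[[0.8,0,0],0],[[0.8,0,5],0],[[0.8,0,11],0],[[0.8,0,18],0],[[0.8,0,25],0]]}}

```text
time_s: 14.85
tool_pos: [0.5364, 0.1759, 0.0883]
tool_rot: [-180.0, -0.0, -180.0]
force: [0.1, 0.9, -0.4]
grip_width: 0.0505
grasp_force: 20.0
```

>>> {"fn": "arm_command", "kwargs": {"series": [[[0,0,2],0],[[0,0,4],0],[[0,0,5],0],[[0,0,5],0],[[0,0,5],0]]}}

```text
time_s: 15.35
tool_pos: [0.5369, 0.1761, 0.0845]
tool_rot: [180.0, 0.0, -180.0]
force: [0.0, -0.2, -2.2]
grip_width: 0.0509
grasp_force: 20.0
```

No side force. Creep down to contact.

>>> {"fn": "arm_command", "kwargs": {"series": [[[0,0,0.5],0],[[0,0,1],0],[[0,0,1.5],0],[[0,0,1.5],0],[[0,0,1.5],0]]}}

```text
time_s: 15.85
tool_pos: [0.5367, 0.176, 0.0827]
tool_rot: [180.0, 0.0, -180.0]
force: [0.0, 0.2, -1.4]
grip_width: 0.0509
grasp_force: 20.0
```

>>> {"fn": "arm_command", "kwargs": {"series": [[[0,0,0.3],0],[[0,0,0.7],0],[[0,0,1],0],[[0,0,1],0],[[0,0,1],0]]}}

```text
time_s: 16.35
tool_pos: [0.5368, 0.1761, 0.0824]
tool_rot: [180.0, 0.0, -180.0]
force: [-1.8, -0.6, 5.2]
grip_width: 0.051
grasp_force: 20.0
```

>>> {"fn": "arm_command", "kwargs": {"series": [[[0,0,0],0],[[0,0,0],0],[[0,0,0],0],[[0,0,0],0],[[0,0,0],0]], "grip": -1}}

```text
time_s: 16.85
tool_pos: [0.5366, 0.1761, 0.0815]
tool_rot: [-180.0, -0.0, -180.0]
force: [-0.4, 0.3, -0.9]
grip_width: 0.0819
grasp_force: 0.0
```

>>> {"fn": "arm_command", "kwargs": {"series": [[[0,0,-5],0],[[0,0,-25],0],[[0,0,-50],0],[[0,0,-68],0],[[0,0,-68],0]]}}

```text
time_s: 17.35
tool_pos: [0.5387, 0.1767, 0.1529]
tool_rot: [179.9, 0.3, -180.0]
force: [1.0, 1.3, -0.4]
grip_width: 0.0871
grasp_force: 0.0
```

>>> {"fn": "arm_command", "kwargs": {"series": [[[0,0,0],0],[[0,0,0],0],[[0,0,0],0],[[0,0,0],0],[[0,0,0],0]]}}

```text
time_s: 17.85
tool_pos: [0.5364, 0.1759, 0.1491]
tool_rot: [-180.0, -0.0, -180.0]
force: [0.5, -0.0, 0.3]
grip_width: 0.0868
grasp_force: 0.0
```

Run:
```python
from h import *
c0=viewer.calibration('wrist');K,H=c0['K'],c0['hand_eye']
o,p,d=ring("w11");print(o['tool_pos'],o['tool_rot'],o['force'])
P=cloud(K,H,d)*1e3
for c,a in tip(p,(180,260,300,340),88): print(c,a,P[int(c[1]),int(c[0])],ray(K,H,*c,.050)*1e3)
zs=P[180:240,290:350,2];print(np.histogram(zs[(zs>40)&(zs<110)],bins=14,range=(40,110)))
print(obj(d,67,75,70.5,35))
```

```text
[0.53640386 0.17591438 0.14914653] [-1.79976099e+02 -4.42043457e-02 -1.79990461e+02] [ 0.5338826  -0.01275874  0.32607761]
[318.94382022 221.19101124] 89 [-0.54474954  0.74169136 48.48363634] [-1.3216855   1.42132818 50.        ]
(array([   0,  121,  189,   56,   43, 2443,  213,    8,    1,    3,    1,
         36,   11,    0]), array([ 40.,  45.,  50.,  55.,  60.,  65.,  70.,  75.,  80.,  85.,  90.,
        95., 100., 105., 110.]))
(array([318.7, 210.4,  61.9,  64.5]), array([-0.66,  1.27, 70.5 ]), array([ 1.93,  1.49, 68.91]))
```

>>> {"fn": "arm_command", "kwargs": {"series": [[[-1,-48,0],0],[[-1,-96,0],0],[[-2,-144,0],0],[[-2,-192,0],0],[[-3,-240,0],0]]}}

```text
time_s: 18.4
tool_pos: [0.5394, -0.0658, 0.1499]
tool_rot: [180.0, 0.0, -180.0]
force: [1.2, -0.3, 0.8]
grip_width: 0.0868
grasp_force: 0.0
```

>>> {"fn": "arm_command", "kwargs": {"series": [[[-1,-48,5],0],[[-1,-96,10],0],[[-2,-144,15],0],[[-2,-180,20],0],[[-2,-191,25],0]]}}

```text
time_s: 18.9
tool_pos: [0.5402, -0.2607, 0.1247]
tool_rot: [-179.8, -0.0, 179.6]
force: [-0.4, 0.6, 0.0]
grip_width: 0.0867
grasp_force: 0.0
```

>>> {"fn": "arm_command", "kwargs": {"series": [[[0,0,0],0],[[0,0,0],0],[[0,0,0],0],[[0,0,0],0],[[0,0,0],0]]}}

```text
time_s: 19.4
tool_pos: [0.5423, -0.2536, 0.125]
tool_rot: [180.0, 0.0, -179.9]
force: [0.1, 0.6, 0.7]
grip_width: 0.087
grasp_force: 0.0
```

Run:
```python
from h import *
o,p,d=ring("w12");print(o['tool_pos'],o['tool_rot'],o['force'])
z=o['tool_pos'][2]*1e3
print(obj(d,z-28,z-20,z-24,45),obj(d,z-28,z-2,z-5,45))
```

```text
[ 0.54230422 -0.25360069  0.12497606] [ 1.79969138e+02  3.76089748e-02 -1.79867763e+02] [0.13042299 0.61030812 0.68788602]
(array([312. , 195.9,  33.8,  34.7]), array([  1.5 ,  -4.63, 100.98]), array([  1.67,  -4.68, 101.01])) (array([312.3, 189.6,  49.5,  51.6]), array([  1.64,  -4.67, 119.98]), array([  5.9 ,  -4.63, 118.83]))
```

>>> {"fn": "arm_command", "kwargs": {"series": [[[1.5,-4.6,40],0],[[1.5,-4.6,75],0],[[1.5,-4.6,100],0],[[1.5,-4.6,109],0],[[1.5,-4.6,109],0]]}}

```text
time_s: 19.95
tool_pos: [0.5395, -0.259, 0.0147]
tool_rot: [180.0, -0.1, -180.0]
force: [-0.0, 0.4, 1.8]
grip_width: 0.087
grasp_force: 0.0
```

>>> {"fn": "arm_command", "kwargs": {"series": [[[0,0,0],0],[[0,0,0],0],[[0,0,0],0],[[0,0,0],0],[[0,0,0],0]], "grip": 1, "grip_force": 25}}

```text
time_s: 20.45
tool_pos: [0.5406, -0.2596, 0.0162]
tool_rot: [-180.0, 0.1, -180.0]
force: [-0.9, -0.7, 0.5]
grip_width: 0.0552
grasp_force: 0.0
```

>>> {"fn": "arm_command", "kwargs": {"series": [[[0,0,0],0],[[0,0,0],0],[[0,0,0],0],[[0,0,0],0],[[0,0,0],0]]}}

```text
time_s: 20.95
tool_pos: [0.5402, -0.2595, 0.0157]
tool_rot: [180.0, -0.0, -180.0]
force: [0.8, 0.1, 0.1]
grip_width: 0.0311
grasp_force: 25.0
```

>>> {"fn": "arm_command", "kwargs": {"series": [[[0,0,-45],0],[[0,0,-90],0],[[0,20,-122],0],[[1,60,-124],0],[[1,106,-124],0]]}}

```text
time_s: 21.45
tool_pos: [0.5396, -0.1545, 0.1413]
tool_rot: [-179.9, 0.2, 179.8]
force: [0.6, 0.5, -1.9]
grip_width: 0.0313
grasp_force: 25.0
```

>>> {"fn": "arm_command", "kwargs": {"series": [[[0.5,47,0],0],[[1,94,0],0],[[1.5,141,0],0],[[2,188,0],0],[[2,235,0],0]]}}

```text
time_s: 21.95
tool_pos: [0.5366, 0.0832, 0.1396]
tool_rot: [180.0, 0.0, -180.0]
force: [0.8, 0.4, -1.2]
grip_width: 0.0312
grasp_force: 25.0
```

>>> {"fn": "arm_command", "kwargs": {"series": [[[0.5,45,0],0],[[0.5,80,0],0],[[0.5,94.6,0],0],[[0.5,94.6,0],0],[[0.5,94.6,0],0]]}}

```text
time_s: 22.45
tool_pos: [0.5368, 0.1738, 0.1394]
tool_rot: [-179.9, -0.0, 179.9]
force: [0.5, -0.3, -1.1]
grip_width: 0.0313
grasp_force: 25.0
```

>>> {"fn": "arm_command", "kwargs": {"series": [[[0,0,0],0],[[0,0,0],0],[[0,0,8],0],[[0,0,16],0],[[0,0,19],0]]}}

```text
time_s: 22.95
tool_pos: [0.5358, 0.1754, 0.1192]
tool_rot: [-179.9, -0.1, 180.0]
force: [-0.8, -0.4, -1.4]
grip_width: 0.0311
grasp_force: 25.0
```

>>> {"fn": "arm_command", "kwargs": {"series": [[[0,0,0],0],[[0,0,0],0],[[0,0,0],0],[[0,0,0],0],[[0,0,0],0]]}}

```text
time_s: 23.45
tool_pos: [0.5368, 0.1761, 0.121]
tool_rot: [180.0, 0.0, -180.0]
force: [0.3, 0.3, -1.4]
grip_width: 0.0311
grasp_force: 25.0
```

Run:
```python
from h import *
o,p,d=ring("w13");print(o['tool_pos'],o['tool_rot'],o['force'],o['grip_width'])
c0=viewer.calibration('wrist');P=cloud(c0['K'],c0['hand_eye'],d)*1e3
print(P[265:225:-4,318,2].round(1))
cv2.imwrite("pics/w13c.png",cv2.resize(p[200:290,270:370],None,fx=6,fy=6,interpolation=0))
```

```text
[0.53681744 0.17614754 0.12098032] [ 1.79983428e+02  2.87911494e-02 -1.79983657e+02] [ 0.3247011   0.27001389 -1.4221386 ] 0.031149800756117174
[ 4.  10.1 40.2 40.9 40.  -8.9 -8.4 -8.3 -3.3  2.2]
```

View pics/w13c.png

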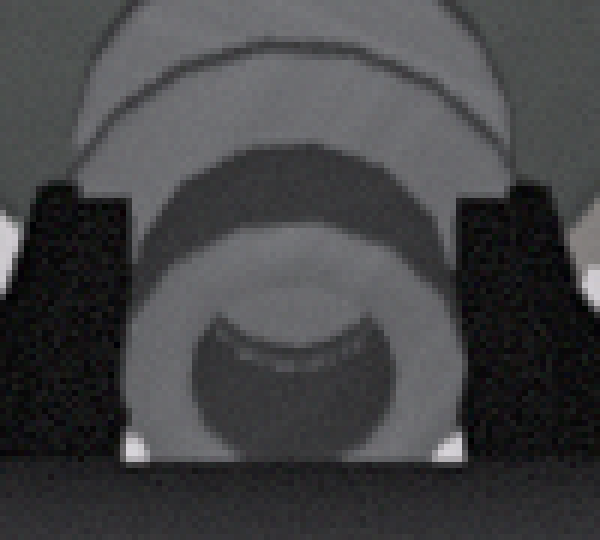

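Through the bushing's bore (centre about crop 294,380) only the washer shows; the tip is hidden behind the rim. The y position is aligned, and x needs about +0.5 mm compared with the washer's seating.

>>> {"fn": "arm_command", "kwargs": {"series": [[[0.6,0,0],0],[[0.6,0,4],0],[[0.6,0,7],0],[[0.6,0,10],0],[[0.6,0,10],0]]}}

```text
time_s: 24.0
tool_pos: [0.5356, 0.1759, 0.11]
tool_rot: [-180.0, -0.1, -180.0]
force: [-0.0, 1.1, -0.9]
grip_width: 0.0311
grasp_force: 25.0
```

>>> {"fn": "arm_command", "kwargs": {"series": [[[0,0,3],0],[[0,0,6],0],[[0,0,9],0],[[0,0,11],0],[[0,0,11],0]]}}

```text
time_s: 24.5
tool_pos: [0.5358, 0.176, 0.0993]
tool_rot: [-180.0, -0.0, -180.0]
force: [0.1, 0.8, -2.2]
grip_width: 0.0311
grasp_force: 25.0
```

>>> {"fn": "arm_command", "kwargs": {"series": [[[0,0,0.5],0],[[0,0,1],0],[[0,0,1.5],0],[[0,0,1.5],0],[[0,0,1.5],0]]}}

```text
time_s: 25.0
tool_pos: [0.5361, 0.1761, 0.0983]
tool_rot: [180.0, 0.0, -180.0]
force: [0.2, 0.4, -0.6]
grip_width: 0.0314
grasp_force: 25.0
```

>>> {"fn": "arm_command", "kwargs": {"series": [[[0,0,0.4],0],[[0,0,0.8],0],[[0,0,1.2],0],[[0,0,1.2],0],[[0,0,1.2],0]]}}

```text
time_s: 25.5
tool_pos: [0.536, 0.176, 0.097]
tool_rot: [180.0, 0.0, -180.0]
force: [-0.5, -0.1, -1.4]
grip_width: 0.0314
grasp_force: 25.0
```

>>> {"fn": "arm_command", "kwargs": {"series": [[[0,0,0.3],0],[[0,0,0.6],0],[[0,0,0.9],0],[[0,0,1.2],0],[[0,0,1.2],0]]}}

```text
time_s: 26.0
tool_pos: [0.5361, 0.176, 0.0958]
tool_rot: [180.0, 0.0, -180.0]
force: [-0.3, -0.1, -1.3]
grip_width: 0.0312
grasp_force: 25.0
```

>>> {"fn": "arm_command", "kwargs": {"series": [[[0,0,0.3],0],[[0,0,0.6],0],[[0,0,0.9],0],[[0,0,0.9],0],[[0,0,0.9],0]]}}

```text
time_s: 26.5
tool_pos: [0.5362, 0.176, 0.0954]
tool_rot: [180.0, 0.0, -180.0]
force: [-2.8, -1.7, 5.2]
grip_width: 0.0313
grasp_force: 25.0
```

>>> {"fn": "arm_command", "kwargs": {"series": [[[0,0,0.5],0],[[0,0,1],0],[[0,0,1.5],0],[[0,0,2],0],[[0,0,2],0]]}}

```text
time_s: 27.0
tool_pos: [0.5362, 0.1761, 0.0929]
tool_rot: [180.0, 0.0, -180.0]
force: [-0.0, -0.6, 3.9]
grip_width: 0.0311
grasp_force: 25.0
```

>>> {"fn": "arm_command", "kwargs": {"series": [[[0,0,0.4],0],[[0,0,0.8],0],[[0,0,1.2],0],[[0,0,1.6],0],[[0,0,2],0]]}}

```text
time_s: 27.5
tool_pos: [0.5361, 0.1761, 0.0909]
tool_rot: [180.0, 0.0, -180.0]
force: [-0.5, 0.2, 4.8]
grip_width: 0.0313
grasp_force: 25.0
```

>>> {"fn": "arm_command", "kwargs": {"series": [[[0,0,0.2],0],[[0,0,0.4],0],[[0,0,0.6],0],[[0,0,0.8],0],[[0,0,0.8],0]]}}

```text
time_s: 28.0
tool_pos: [0.5361, 0.1761, 0.0901]
tool_rot: [180.0, 0.0, -180.0]
force: [-1.3, -0.6, 3.7]
grip_width: 0.0312
grasp_force: 25.0
```

>>> {"fn": "arm_command", "kwargs": {"series": [[[0,0,0.2],0],[[0,0,0.4],0],[[0,0,0.6],0],[[0,0,0.8],0],[[0,0,0.8],0]]}}

```text
time_s: 28.5
tool_pos: [0.5361, 0.1761, 0.0893]
tool_rot: [180.0, 0.0, -180.0]
force: [-1.8, 0.2, 3.6]
grip_width: 0.0312
grasp_force: 25.0
```

>>> {"fn": "arm_command", "kwargs": {"series": [[[0,0,0.2],0],[[0,0,0.4],0],[[0,0,0.6],0],[[0,0,0.8],0],[[0,0,0.8],0]]}}

```text
time_s: 29.0
tool_pos: [0.5361, 0.176, 0.0885]
tool_rot: [180.0, 0.0, -180.0]
force: [-0.2, 0.4, 3.7]
grip_width: 0.0313
grasp_force: 25.0
```

>>> {"fn": "arm_command", "kwargs": {"series": [[[0,0,0.2],0],[[0,0,0.4],0],[[0,0,0.6],0],[[0,0,0.8],0],[[0,0,0.8],0]]}}

```text
time_s: 29.5
tool_pos: [0.5361, 0.1761, 0.0877]
tool_rot: [180.0, 0.0, -180.0]
force: [0.4, -0.8, 3.4]
grip_width: 0.0313
grasp_force: 25.0
```

>>> {"fn": "arm_command", "kwargs": {"series": [[[0,0,0.2],0],[[0,0,0.4],0],[[0,0,0.6],0],[[0,0,0.8],0],[[0,0,0.8],0]]}}

```text
time_s: 30.0
tool_pos: [0.5361, 0.1761, 0.0871]
tool_rot: [180.0, 0.0, -180.0]
force: [-1.7, -1.1, 5.2]
grip_width: 0.0313
grasp_force: 25.0
```

>>> {"fn": "arm_command", "kwargs": {"series": [[[0,0,0.1],0],[[0,0,0.2],0],[[0,0,0.3],0],[[0,0,0.4],0],[[0,0,0.4],0]]}}

```text
time_s: 30.5
tool_pos: [0.5362, 0.1761, 0.0871]
tool_rot: [180.0, 0.0, -180.0]
force: [-1.4, -1.1, 7.6]
grip_width: 0.0312
grasp_force: 25.0
```

Stop felt at about 0.087. Now raise the force gently.

>>> {"fn": "arm_command", "kwargs": {"series": [[[0,0,0.1],0],[[0,0,0.2],0],[[0,0,0.3],0],[[0,0,0.4],0],[[0,0,0.4],0]]}}

```text
time_s: 31.0
tool_pos: [0.5362, 0.1761, 0.087]
tool_rot: [180.0, 0.0, -180.0]
force: [-2.4, -1.4, 9.6]
grip_width: 0.0311
grasp_force: 25.0
```

>>> {"fn": "arm_command", "kwargs": {"series": [[[0,0,0.2],0],[[0,0,0.4],0],[[0,0,0.6],0],[[0,0,0.6],0],[[0,0,0.6],0]]}}

```text
time_s: 31.5
tool_pos: [0.5363, 0.1761, 0.087]
tool_rot: [180.0, 0.0, -180.0]
force: [-3.6, -1.1, 11.2]
grip_width: 0.0316
grasp_force: 25.0
```

>>> {"fn": "arm_command", "kwargs": {"series": [[[0,0,0.2],0],[[0,0,0.4],0],[[0,0,0.6],0],[[0,0,0.6],0],[[0,0,0.6],0]]}}

```text
time_s: 32.0
tool_pos: [0.5364, 0.1761, 0.0869]
tool_rot: [180.0, 0.0, -180.0]
force: [-5.2, -0.6, 15.1]
grip_width: 0.0313
grasp_force: 25.0
```

>>> {"fn": "arm_command", "kwargs": {"series": [[[0,0,0.1],0],[[0,0,0.2],0],[[0,0,0.2],0],[[0,0,0.2],0],[[0,0,0.2],0]]}}

```text
time_s: 32.5
tool_pos: [0.5364, 0.1761, 0.0869]
tool_rot: [179.9, 0.0, -180.0]
force: [-5.9, -1.5, 16.8]
grip_width: 0.031
grasp_force: 25.0
```

>>> {"fn": "arm_command", "kwargs": {"series": [[[0,0,0],0],[[0,0,0],0],[[0,0,0],0],[[0,0,0],0],[[0,0,0],0]]}}

```text
time_s: 33.0
tool_pos: [0.5364, 0.1761, 0.0869]
tool_rot: [179.9, 0.0, -180.0]
force: [-5.3, -1.4, 17.1]
grip_width: 0.0313
grasp_force: 25.0
```

>>> {"fn": "arm_command", "kwargs": {"series": [[[0,0,-0.6],0],[[0,0,-1.2],0],[[0,0,-1.8],0],[[0,0,-1.8],0],[[0,0,-1.8],0]]}}

```text
time_s: 33.5
tool_pos: [0.5362, 0.1761, 0.087]
tool_rot: [180.0, 0.0, -180.0]
force: [-1.2, -0.7, 6.7]
grip_width: 0.0312
grasp_force: 25.0
```

>>> {"fn": "arm_command", "kwargs": {"series": [[[0,0,-0.6],0],[[0,0,-0.6],0],[[0,0,-0.6],0],[[0,0,-0.6],0],[[0,0,-0.6],0]], "grip": -1}}

```text
time_s: 34.0
tool_pos: [0.5358, 0.176, 0.0868]
tool_rot: [-180.0, -0.0, -180.0]
force: [-0.5, -0.2, 0.3]
grip_width: 0.0634
grasp_force: 0.0
```

>>> {"fn": "arm_command", "kwargs": {"series": [[[0,0,-5],0],[[0,0,-20],0],[[0,0,-40],0],[[0,0,-65],0],[[0,0,-65],0]]}}

```text
time_s: 34.5
tool_pos: [0.5388, 0.1769, 0.1572]
tool_rot: [179.8, 0.4, -180.0]
force: [0.8, -0.0, 0.8]
grip_width: 0.0866
grasp_force: 0.0
```

>>> {"fn": "arm_command", "kwargs": {"series": [[[0,0,0],0],[[0,0,0],0],[[0,0,0],0],[[0,0,0],0],[[0,0,0],0]]}}

```text
time_s: 35.0
tool_pos: [0.5358, 0.1759, 0.1516]
tool_rot: [-180.0, -0.0, -180.0]
force: [-1.3, -0.8, 0.4]
grip_width: 0.0867
grasp_force: 0.0
```

Run:
```python
from h import *
o,p,d=ring("w14");print(o['tool_pos'],o['force'],o['grip_width'])
c0=viewer.calibration('wrist');P=cloud(c0['K'],c0['hand_eye'],d)*1e3
z=P[170:245,280:360,2];h,b=np.histogram(z[(z>45)&(z<120)],bins=25,range=(45,120));print([(int(x),int(y)) for x,y in zip(b,h) if y>20])
cv2.imwrite("pics/w14c.png",cv2.resize(p[160:250,260:380],None,fx=6,fy=6,interpolation=0))
```

```text
[0.53576819 0.17588201 0.15155226] [-1.32784242 -0.80922435  0.37106853] 0.086690626577395
[(48, 25), (51, 146), (54, 906), (57, 218), (60, 69), (63, 52), (66, 45), (69, 40), (72, 694), (75, 600), (78, 84), (81, 82), (84, 30), (105, 36), (108, 61), (111, 27)]
```

View pics/w14c.png

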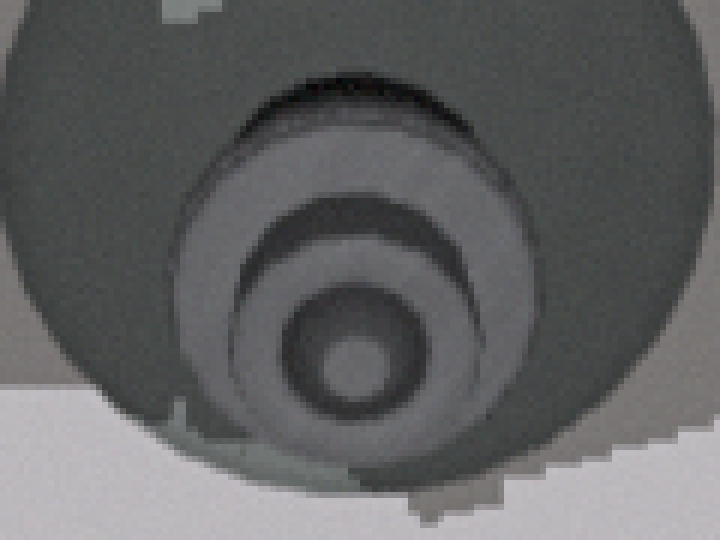

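The crop shows the bushing, flange down, at (355,340) with the washer and collar under it. The spindle tip is centred in its bore and about 4.5 mm proud, as expected, and the gripper is clear.

```bash
python3 -c "
from cell import env
print(env.sign_off())"
```

```text
the job is handed in; nothing more can be done
None
```

I threaded the spacer, washer and bushing (flange down) onto the spindle, pushed the collar about 8 mm down to its stop, held about 17 N (wrist reading) there, let go and handed in at about 35 s; sign-off returned no verdict.

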